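# Seat the eared guide plate in the bead-drilling jig

### The job

Take the drill-guide plate that has an ear at each end, feel for the spring-clip slots of the bead-drilling jig with it, slide its ears down into them and press it gently home until it lies flat on both seats under the clips, then let go. The slotted head is clamped somewhere along its rails. Leave the plain plate, the jar, the cup and the bottle where they are.

Things in the scene. Friction and masses are not known exactly. Their poses are not given: they have to be found in the camera images.
- eared_plate_grip (a point): Centre of the black rib of the eared plate, 23.5 mm over its underside. Dark steel plate 50 (x) x 84 (y) x 6 mm lying on the table; at the middle of each end an ear 16 mm wide (x), 17 long, 6 thick; 118 mm over both ears. Rib 12 mm thick (x), 40 long (y), 6 to 42 mm over the underside; grasp it across x. 0.18 to 0.31 kg. z up. Either way round fits.
- eared_plate_under (a point): Centre of the eared plate's underside. Sliding the ears in takes 5 to 16 N of push for both together, most at 9 to 13 mm over the seats; the leaves push each ear towards the jig's +x with 1.5 to 4 N and hold it down once home. About 15 N of push on the seats is enough; much over 25 N is too hard. If it stops high up, it is on a shoulder: do not force it.
- plain_plate_grip (a point): Rib centre of the other guide plate, a plain dark rectangle 50 x 118 x 6 mm without ears, same rib. It does not fit; leave it.
- bracket_seat (a point): Foot's middle at the height of the seats (40 mm over the foot's underside), axes as bracket; the true middle of the seats is up to 14 mm off along x. Two pillars, middles 60 mm either way along y, 48 mm from middle to inner face, each with a slot open at the top and towards the other; the slots' end walls are 126 mm apart. The ears' undersides rest on the seats.
- bracket: The jig: grey foot 86 (x) x 196 (y) x 10 mm, fixed. Origin: centre of the foot's underside, 0 to 22 mm over the table. x runs along the two rails, y from slot to slot, z up. The grey head with seats, slots, clips and wooden bead block is clamped up to 14 mm either way along x from the foot's middle; where is not reported, but can be seen and felt. It does not shift in use.
- jar: Bystander: lidded pigment jar, 40 x 40 x 36 mm. Origin at its underside, z up.
- cup: Bystander: small tapered mixing cup, 41 x 41 x 28 mm. Origin at its underside, z up.
- bottle: Bystander: resin bottle with a pointed nozzle, 33 x 33 x 102 mm. Origin at its underside, z up.
- shoulder_level (a point): Foot's middle at the height of the flat shoulders beside the slots' mouths, 24 mm over the seats. From the head's middle, shoulders reach to 23 mm each side along x; the mouth is x -10.5 to +11.5 mm. Below, the +x side slopes in to a fixed cheek at +8.5; at -x a sprung steel leaf slopes in to -4.5 (8.5 mm over the seat), then turns back; it yields 4.5 mm.
Things that resemble listed ones, but are neither listed nor needed, are in the scene too. What is shaped like the part that bears eared_plate_grip but green is not meant.

How it is judged:
By the outcome, as a careful person would: the job done as asked, in the order asked, and still so for the second after the job is handed in, with the robot touching nothing.
It also fails if it takes over 61 s, if anything falls off the work surface, if the arm or the gripper's body presses on something with over 40 N, if the wrist force passes 120 N, or if a joint passes its speed limit or range.

### The arm

A 6-joint arm with a two-finger parallel gripper is mounted at the origin on a cart in front of the work surface, level with it; the furniture and walls round the work are solid. World frame = base frame: x ahead of the robot, y to its left, z up, the work surface at z = 0. Lengths are in m, angles in degrees, forces in N, time in s.
With the tool pointing down it reaches from about 0.35 to 0.875 m from the base axis. Payload 4.2 kg.
Tool frame: the origin (TCP) lies at the very end of the fingers, on their centre line; the grasp point (between the pads) lies 19 mm behind it; z points along the fingers, x is the direction in which the jaws open and shut, and the axes are right-handed (so a half turn about z gives the same grasp; the last joint's range is limited). The gripper opens to 87 mm and grips with 3 to 60 N. Pads are 19 mm wide; open, the fingers measure 117 mm over their backs; the gripper's body (75 mm by 190 mm) begins 51 mm behind the grasp point.
Start: joints at [-50.672, 22.042, 0.453, 0, -68.411, -14.817], TCP at [0.259, -0.569, 0.223] pointing down, gripper open.
Joint ranges: [-179.83, 179.83], [-69.29, 118.12], [-61.27, 80.66], [-181.25, 117.63], [-171.15, -9.14], [-177.46, 177.46]. Speed limits (degrees/s): [159.86, 159.86, 180, 180, 180, 180].

### API

Orientations are given as a 3x3 rotation matrix whose columns are the frame's x, y, z axes.
In Python, from station import r gives the robot as it stands.
- The arm moves only by the tool move_arm, never from a script. Its argument "series" is a list that holds one entry, the list of rows, each a list of 7 numbers: the shift along the tool's x, y, z in cm, then the turn, a rotation vector about the tool's x, y, z in degrees, then the opening, from -1 (shut) to 1 (fully open). In form: [[[dx, dy, dz, wx, wy, wz, fingers], ...]]. A call has 1 to 12 rows; each row shifts and turns the commanded pose from where the row before left it, along the tool's axes as they then stand; what a row does not reach is not made up. A row lasts 1/8 s, in which the tool goes at most 62.5 mm and 10.7 degrees, less where a joint would pass 70% of its speed; a pose out of reach is approached as far as the arm can. A call is refused whole if a number of a shift passes 6.25 or a number of a turn 10.7, either way. A call with a gripper value outside its range is refused whole. The fingers move at their own pace and stop on an object; the grip force is fixed at half the most. Time passes only in rows, so rows that do not move let the fingers close. It gives the time, the measured TCP pose, the force and the opening at its end, in the units of the state.
- r.sense(): the state, without advancing time (a new reading comes with each control period).
- r.capture(name): name is "scene" or "side" or "wrist"; returns a dict with "color" (384x512x3 uint8, blue, green, red), "fx", "fy", "cx", "cy" (pixels), "rvec" (rotation vector, rad) and "tvec" (3), from world to camera coordinates, as OpenCV has them; the wrist camera has in their place "tool_from_camera" (4x4, takes a point from camera to tool coordinates, whose origin is the TCP and whose axes are the tool frame's). Camera axes: x right, y down, z forward; pixel columns grow to the right and rows downward; lengths in m; the calibration is good to about 2 mm. A picture is of the moment at which its call begins: read the wrist's pose just before it. There is no depth.
- r.finish_job(): hands the job in, once; it reports no verdict.
The state is a dict: "time_s": time; "joints": joint angles; "joint_velocities": joint speeds; "effort": joint torques, N m; "tcp_pos": TCP position; "ee_rot": TCP orientation; "wrist_force": force on the tool from outside, world axes, zero at the start; "moment": the same for the moment, N m; "gripper_width": opening from 0.0 (shut) to 1.0 (fully open).
Only numpy, scipy, OpenCV 4.12 (cv2) and the standard library are available. Lean on these libraries where they do the work, as an engineer would, in place of code of your own. Each camera call takes 0.05 s, during which the arm holds its last target.

## Working session

There is one attempt and no reset: what is moved stays moved. The work goes in short steps, Python scripts to look and compute and a tool call to move; the robot and the scene stay as the last step left them, time stands still between calls to the robot, and variables do not carry over. Pictures are saved under pics/ and viewed, and the job is handed in when it is done.

Besides the shell and the picture viewer there is one more tool, called after ">>>" as name(argument=value, ...) on one line, values as JSON. move_arm: Moves the arm, as the interface text tells. Its arguments: {"type":"object","properties":{"series":{"type":"array","items":{"type":"array","items":{"type":"array","items":{"type":"number"}}}}},"required":["series"]}

```bash
ls; mkdir -p pics; cat > h.py <<'E'
import numpy as np, cv2
from station import r
def grab(n,f):
    s=r.sense(); c=r.capture(n); cv2.imwrite('pics/'+f+'.png',c['color']); 
    import pickle; pickle.dump((s,c),open('pics/'+f+'.pkl','wb')); return s,c
def load(f):
    import pickle; return pickle.load(open('pics/'+f+'.pkl','rb'))
def campose(s,c):
    if 'rvec' in c:
        R=cv2.Rodrigues(np.array(c['rvec'],float))[0]; t=np.array(c['tvec'],float).ravel()
        return R.T, -R.T@t
    T=np.array(c['tool_from_camera']); Rt=np.array(s['ee_rot']); p=np.array(s['tcp_pos'])
    return Rt@T[:3,:3], Rt@T[:3,3]+p
def px2w(f,u,v,z):
    s,c=load(f); R,o=campose(s,c)
    d=R@np.array([(u-c['cx'])/c['fx'],(v-c['cy'])/c['fy'],1]); return o+d*(z-o[2])/d[2]
def w2px(f,P):
    s,c=load(f); R,o=campose(s,c); q=R.T@(np.array(P)-o); return np.array([c['fx']*q[0]/q[2]+c['cx'],c['fy']*q[1]/q[2]+c['cy']])
def crop(f,x0,y0,x1,y1,k,out):
    im=cv2.imread('pics/'+f+'.png')[y0:y1,x0:x1]; cv2.imwrite('pics/'+out+'.png',cv2.resize(im,None,fx=k,fy=k,interpolation=cv2.INTER_CUBIC))
E
python3 - <<'E'
from h import *
for n in ['scene','side','wrist']:
    s,c=grab(n,n+'0'); R,o=campose(s,c); print(n,o.round(3),R[:,2].round(2),c['fx'])
print(s)
E
```

```text
pics
scene [0.063 0.584 0.641] [ 0.48 -0.62 -0.62] 405.9216644967094
side [0.108 0.769 0.43 ] [ 0.44 -0.83 -0.35] 437.03189372480927
wrist [ 0.192 -0.598  0.384] [ 0.24  0.11 -0.96] 264.92643938401085
{'time_s': 0.1, 'joints': array([-5.06727750e+01,  2.20882249e+01,  3.87310893e-01, -2.41972734e-02,
       -6.84118877e+01, -1.48176434e+01]), 'joint_velocities': array([-0.05396327, -0.16817924,  0.18829353,  0.09971998,  0.05682121,
        0.02758534]), 'effort': array([-1.50410933e-04, -3.91689134e+01,  1.87935537e+01,  4.23189819e+00,
        1.34426396e-02, -6.94464552e-05]), 'tcp_pos': array([ 0.25907479, -0.56818144,  0.22155017]), 'ee_rot': array([[-4.14702723e-01,  9.09956461e-01, -9.43912454e-04],
       [ 9.09954744e-01,  4.14703779e-01,  1.77176061e-03],
       [ 2.00366907e-03, -1.24163667e-04, -9.99997985e-01]]), 'wrist_force': array([-0.40213317, -0.06897629,  0.19792149]), 'moment': array([0.00035828, 0.00129274, 0.00045408]), 'gripper_width': 1.0010063651703118}
```

View pics/scene0.png

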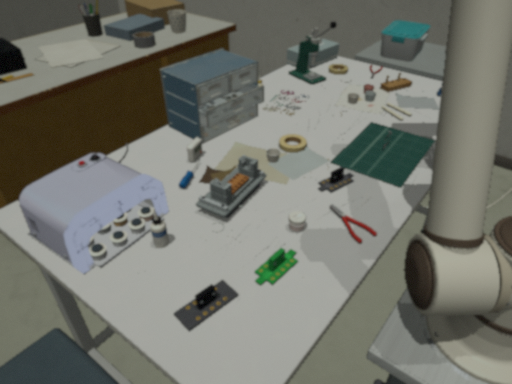

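View pics/side0.png

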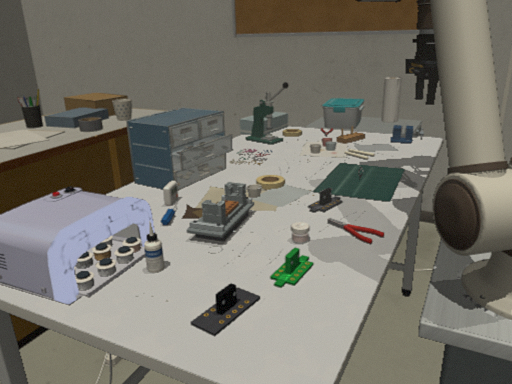

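View pics/wrist0.png

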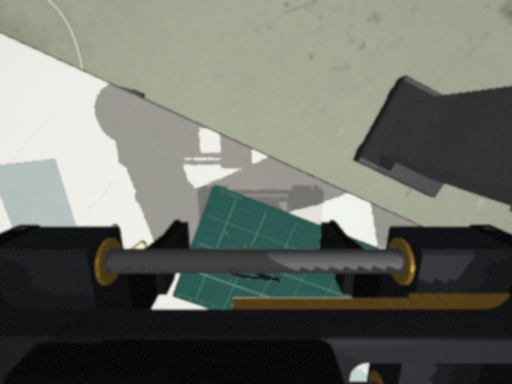

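```bash
python3 - <<'E'
from h import *
crop('scene0',300,150,380,210,9,'c1'); crop('scene0',185,145,285,225,8,'c2'); crop('side0',180,170,270,245,8,'c3'); crop('side0',295,175,355,220,11,'c4')
E
```

```text
(no output)
```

View pics/c1.png

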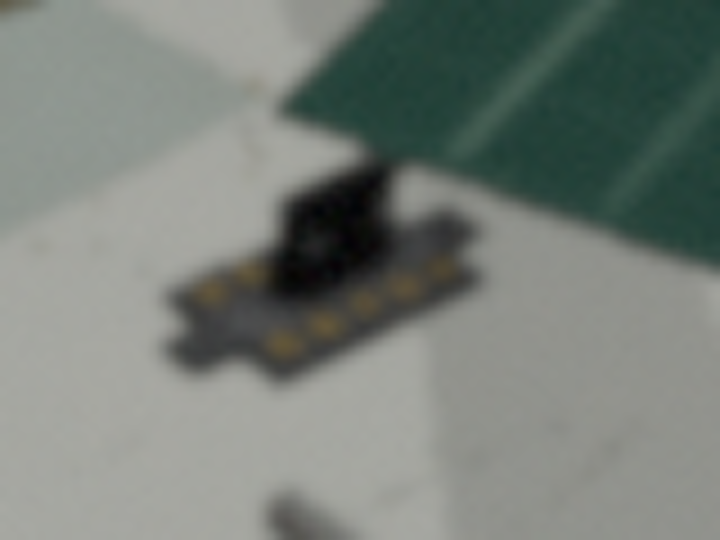

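View pics/c2.png

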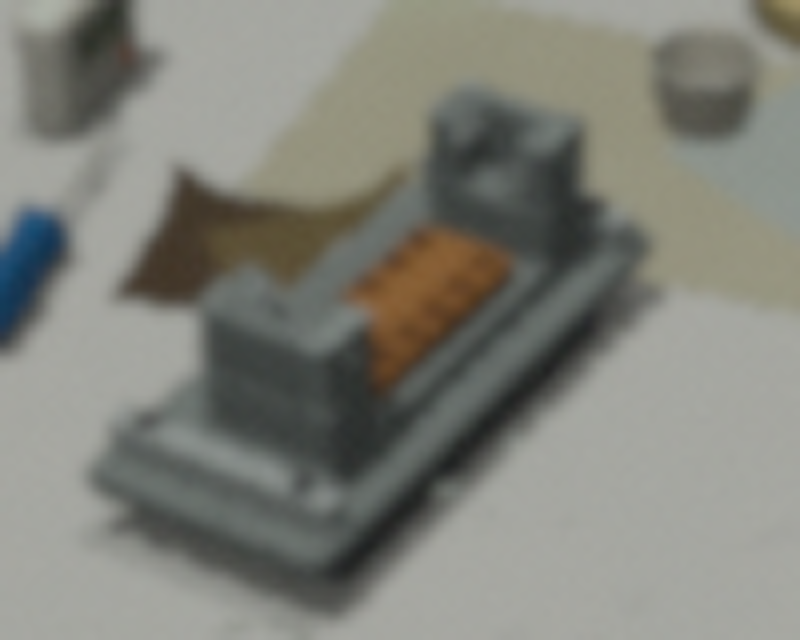

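View pics/c3.png

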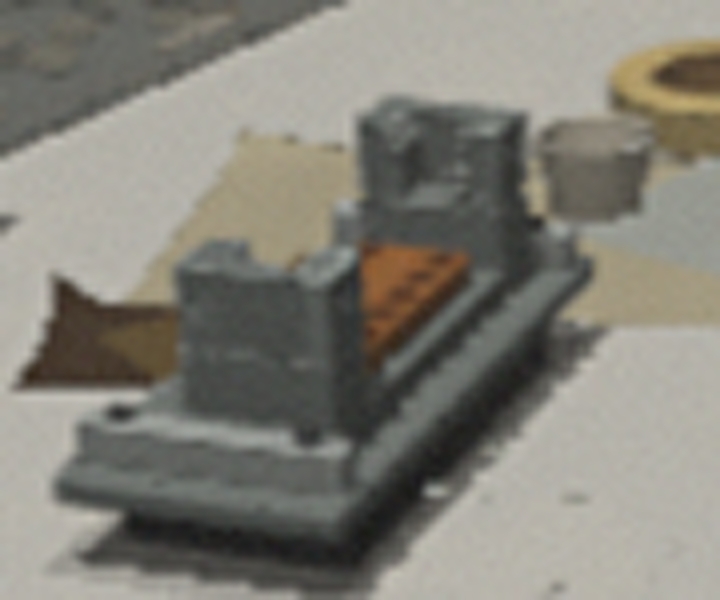

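View pics/c4.png

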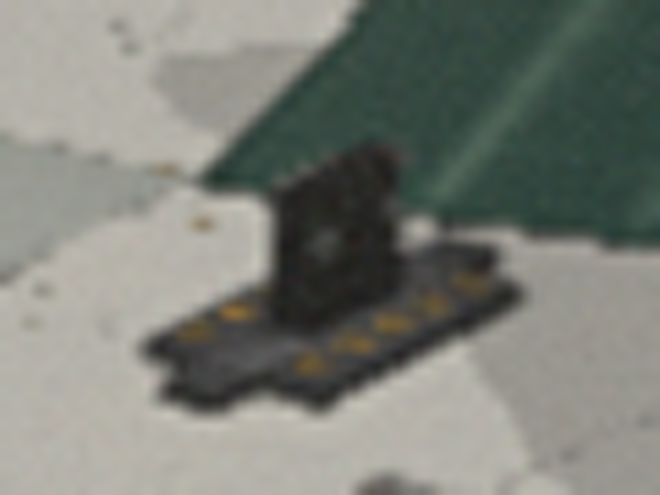

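Candidates: dark eared plate at scene (337,180), plain dark plate (207,303), green eared one (276,266). The crop shows dark plate with ears at both ends at (337,180): that's the one. The jig is at (232,188).

```bash
cat >> h.py <<'E'
def tri(obs):
    A=np.zeros((3,3));b=np.zeros(3)
    L=[]
    for f,u,v in obs:
        s,c=load(f);R,o=campose(s,c);d=R@np.array([(u-c['cx'])/c['fx'],(v-c['cy'])/c['fy'],1]);d/=np.linalg.norm(d)
        M=np.eye(3)-np.outer(d,d);A+=M;b+=M@o
    return np.linalg.solve(A,b)
E
python3 - <<'E'
from h import *
C=lambda f,k,x0,y0,u,v:(f,x0+u/k,y0+v/k)
a=px2w('scene0',300+172/9,150+355/9,.004);b=px2w('scene0',300+475/9,150+225/9,.004)
print('plate',a,b,(a+b)/2,np.linalg.norm(a-b),np.degrees(np.arctan2(*(b-a)[1::-1])))
a=px2w('side0',295+170/11,175+398/11,.003);b=px2w('side0',295+505/11,175+252/11,.003)
print('plate',a,b,(a+b)/2,np.linalg.norm(a-b),np.degrees(np.arctan2(*(b-a)[1::-1])))
pts={'footL':((90,480),(58,490)),'footF':((320,570),(345,530)),'footR':((650,245),(590,270)),
'nearpillar outer top L':((205,295),(178,260)),'near pillar outer top R':((340,340),(340,285)),
'near pillar inner topR':((375,310),(358,250)),'far pillar outer top L':((437,95),(360,110)),'far pillar top inner R':((580,125),(525,112))}
for k,(p,q) in pts.items():
    print(k,tri([C('scene0',8,185,145,*p),C('side0',8,180,170,*q)]).round(4))
E
```

```text
plate [ 0.44953994 -0.17388751  0.004     ] [ 0.41117122 -0.28590345  0.004     ] [ 0.43035558 -0.22989548  0.004     ] 0.11840494330560608 -108.9078261936702
plate [ 0.45023077 -0.17154522  0.003     ] [ 0.40800216 -0.28729457  0.003     ] [ 0.42911647 -0.2294199   0.003     ] 0.12321188568836923 -110.04338929948942
footL [0.6367 0.0834 0.0241]
footF [0.5547 0.0715 0.0237]
footR [ 0.58   -0.1192  0.0214]
nearpillar outer top L [0.6166 0.0486 0.0813]
near pillar outer top R [0.5743 0.0366 0.0768]
near pillar inner topR [0.5742 0.0234 0.0811]
far pillar outer top L [ 0.6333 -0.0758  0.0808]
far pillar top inner R [ 0.5831 -0.0861  0.0841]
```

```bash
cat >> h.py <<'E'
from scipy.spatial.transform import Rotation as Ro
def go(pos,jawdeg):
    """delta from current measured pose to pos w/ tool down and jaw axis at angle jawdeg"""
    s=r.sense();R=np.array(s['ee_rot']);p=np.array(s['tcp_pos'])
    a=np.radians(jawdeg);x=np.array([np.cos(a),np.sin(a),0]);z=np.array([0,0,-1.]);G=np.c_[x,np.cross(z,x),z]
    print('d cm',(R.T@(np.array(pos)-p)*100).round(2),'rot',np.degrees(Ro.from_matrix(R.T@G).as_rotvec()).round(2), 'after-rot d',(G.T@(np.array(pos)-p)*100).round(2),'dist',np.linalg.norm(pos-p))
E
python3 - <<'E'
from h import *
s,c=load('wrist0');print(np.array(c['tool_from_camera']).round(3))
for z in [0.22,.1,0.02,0]: print(z,w2px('wrist0',[.259,-.569,z]))
go([.43,-.23,.22],161)
E
```

```text
[[ 1.     0.    -0.     0.001]
 [-0.     0.963  0.269 -0.074]
 [ 0.    -0.269  0.963 -0.163]
 [ 0.     0.     0.     1.   ]]
0.22 [252.23731726 233.15735367]
0.1 [252.83722154 188.50099681]
0.02 [253.02930776 174.2022646 ]
0 [253.0654672  171.51058648]
d cm [23.69 29.58  0.21] rot [ 3.00e-02 -9.00e-02 -4.65e+01] after-rot d [-5.15 37.55  0.17] dist 0.3789941606490258
```

>>> move_arm(series=[[[3.38, 4.23, 0, 0, 0, 0, 1], [3.38, 4.23, 0, 0, 0, 0, 1], [3.38, 4.23, 0, 0, 0, 0, 1], [3.38, 4.23, 0, 0, 0, 0, 1], [3.38, 4.23, 0, 0, 0, 0, 1], [3.38, 4.23, 0, 0, 0, 0, 1], [3.38, 4.23, 0, 0, 0, 0, 1], [0, 0, 0.5, 0, 0, -9.3, 1], [0, 0, 0.5, 0, 0, -9.3, 1], [0, 0, 0.5, 0, 0, -9.3, 1], [0, 0, 0.5, 0, 0, -9.3, 1], [0, 0, 0, 0, 0, -9.3, 1]]])

```text
time_s: 1.65
tcp_pos: [0.43, -0.2303, 0.2018]
ee_rot: [[-0.947, 0.32, -0.002], [0.32, 0.947, 0.001], [0.002, 0.0, -1.0]]
wrist_force: [0.7, -0.2, -0.4]
gripper_width: 0.999
```

```bash
python3 - <<'E'
from h import *
s,c=grab('wrist','w1');print(s['time_s'],s['tcp_pos'],s['joints'].round(1)); go([.43,-.23,.2],161)
im=c['color'];cv2.imwrite('pics/w1b.png',cv2.resize(im[60:260,120:390],None,fx=2.9,fy=2.9,interpolation=cv2.INTER_CUBIC))
E
```

```text
1.65 [ 0.43004903 -0.23032299  0.20184087] [ -9.1   9.7 -20.   -0.  -60.4  -9.6]
d cm [0.04 0.03 0.21] rot [-0.   -0.05  0.52] after-rot d [0.04 0.03 0.21] dist 0.0021627630861475286
```

View pics/w1b.png

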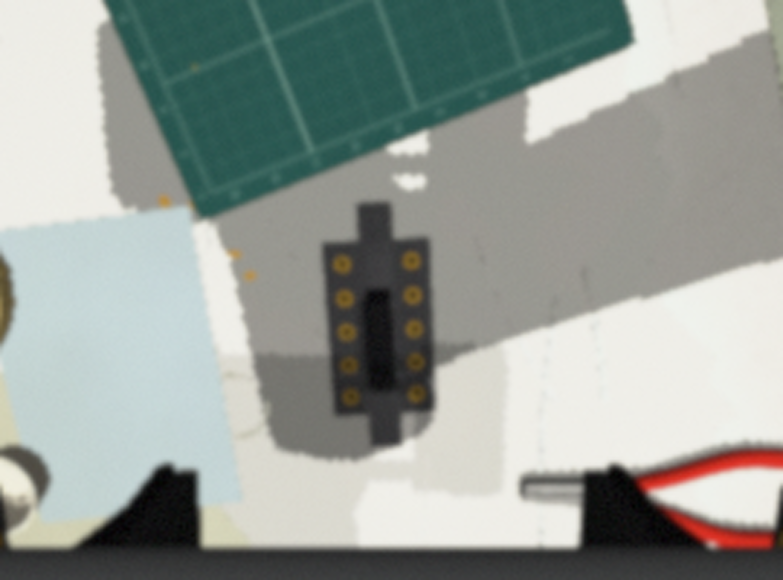

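```bash
python3 - <<'E'
from h import *
f=lambda u,v,z:px2w('w1',120+u/2.9,60+v/2.9,z)
a=f(374,203,.006);b=f(386,445,.005);print(a,b,(a+b)/2,np.linalg.norm(a-b),np.degrees(np.arctan2(*(a-b)[1::-1])))
c=[f(*p,.006) for p in [(322,243),(430,237),(435,407),(336,414)]];print(sum(c)/4)
for i in range(4):
  d=c[(i+1)%4]-c[i];print(np.linalg.norm(d),np.degrees(np.arctan2(d[1],d[0])))
print(f(380,340,.042),f(378,290,.042),f(382,388,.042))
E
```

```text
[ 0.4165501 -0.2893736  0.006    ] [ 0.44896069 -0.17694867  0.005     ] [ 0.43275539 -0.23316113  0.0055    ] 0.11700773217355369 -106.08155932437478
[ 0.43222064 -0.23386915  0.006     ]
0.04974840484704772 164.44089941214165
0.08175100272283174 73.84585748566782
0.04851216569054852 -14.483694844377432
0.08265803094375865 -105.28475870051926
[ 0.43168204 -0.23559411  0.042     ] [ 0.42553205 -0.25619048  0.042     ] [ 0.43776388 -0.21510415  0.042     ]
```

```bash
python3 - <<'E'
from h import *
go([.4325,-.2335,.011],164.7)
E
```

```text
d cm [-0.33 -0.22 19.11] rot [-0.   -0.05 -3.18] after-rot d [-0.29 -0.24 19.11] dist 0.1911411416671562
```

>>> move_arm(series=[[[0, 0, 0, 0, 0, -3.2, 0.6], [-0.29, -0.24, 4.2, 0, 0, 0, 0.4], [0, 0, 4.2, 0, 0, 0, 0.4], [0, 0, 4.2, 0, 0, 0, 0.4], [0, 0, 3.5, 0, 0, 0, 0.4], [0, 0, 2.0, 0, 0, 0, 0.4], [0, 0, 1.0, 0, 0, 0, 0.4], [0, 0, 0, 0, 0, 0, 0.4]]])

```text
time_s: 2.7
tcp_pos: [0.4326, -0.2336, 0.0113]
ee_rot: [[-0.962, 0.273, -0.001], [0.273, 0.962, 0.0], [0.001, -0.0, -1.0]]
wrist_force: [0.2, -0.2, -0.2]
gripper_width: 0.699
```

>>> move_arm(series=[[[0, 0, 0, 0, 0, 0, -0.3], [0, 0, 0, 0, 0, 0, -0.8], [0, 0, 0, 0, 0, 0, -1], [0, 0, 0, 0, 0, 0, -1], [0, 0, 0, 0, 0, 0, -1], [0, 0, 0, 0, 0, 0, -1]]])

```text
time_s: 3.45
tcp_pos: [0.4329, -0.2337, 0.0116]
ee_rot: [[-0.962, 0.272, 0.0], [0.272, 0.962, -0.0], [-0.0, -0.0, -1.0]]
wrist_force: [0.4, -0.3, 0.8]
gripper_width: 0.138
```

>>> move_arm(series=[[[0, 0, -1.0, 0, 0, 0, -1], [0, 0, -3.0, 0, 0, 0, -1], [0, 0, -5.0, 0, 0, 0, -1], [0, 0, -5.0, 0, 0, 0, -1], [0, 0, -5.0, 0, 0, 0, -1], [0, 0, -5.0, 0, 0, 0, -1], [0, 0, -5.0, 0, 0, 0, -1], [0, 0, -2.0, 0, 0, 0, -1], [0, 0, 0, 0, 0, 0, -1]]])

```text
time_s: 4.58
tcp_pos: [0.4328, -0.2336, 0.3231]
ee_rot: [[-0.962, 0.272, 0.004], [0.272, 0.962, -0.0], [-0.004, 0.001, -1.0]]
wrist_force: [0.2, -0.4, -2.9]
gripper_width: 0.133
```

```bash
python3 - <<'E'
from h import *
s=r.sense();print(s['wrist_force'],s['moment'],s['gripper_width'])
go([.61,.125,.32],187.5)
E
```

```text
[ 0.15008931 -0.35354169 -2.87423445] [0.08196306 0.10949321 0.01082023] 0.13264194920593844
d cm [-7.29 39.33  0.37] rot [  0.     0.21 -23.29] after-rot d [-22.25  33.24   0.31] dist 0.3999712041802563
```

>>> move_arm(series=[[[-0.91, 4.92, 0, 0, 0, 0, -1], [-0.91, 4.92, 0, 0, 0, 0, -1], [-0.91, 4.92, 0, 0, 0, 0, -1], [-0.91, 4.92, 0, 0, 0, 0, -1], [-0.91, 4.92, 0, 0, 0, 0, -1], [-0.91, 4.92, 0, 0, 0, 0, -1], [-0.91, 4.92, 0, 0, 0, 0, -1], [-0.91, 4.9, 0, 0, 0, 0, -1], [0, 0, 0, 0, 0, -7.8, -1], [0, 0, 0, 0, 0, -7.8, -1], [0, 0, 0, 0, 0, -7.7, -1], [0, 0, 0, 0, 0, 0, -1]]])

```text
time_s: 6.08
tcp_pos: [0.6089, 0.125, 0.3193]
ee_rot: [[-0.992, -0.129, -0.004], [-0.129, 0.992, -0.001], [0.004, -0.001, -1.0]]
wrist_force: [0.5, 0.6, -3.0]
gripper_width: 0.132
```

```bash
python3 - <<'E'
from h import *
s,c=grab('wrist','w2');print(s['time_s'],s['tcp_pos'],s['joints'].round(1),s['wrist_force']); go([.61,.125,.32],187.5)
E
```

```text
6.075 [0.6089177  0.12504075 0.31925492] [ 26.5  19.2   9.9  -0.  -80.9 -19. ] [ 0.53040301  0.63730821 -2.96275708]
d cm [-0.09 -0.01 -0.03] rot [-0.03 -0.2  -0.13] after-rot d [-0.09 -0.01 -0.03] dist 0.0009748078679527167
```

View pics/w2.png

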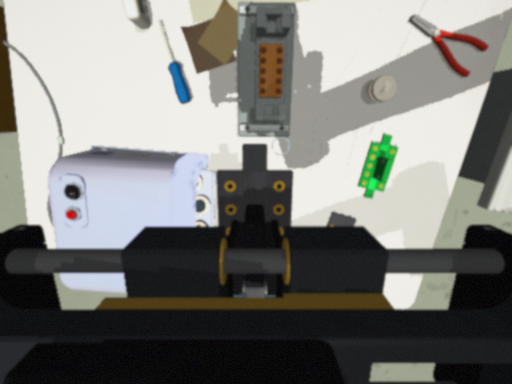

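```bash
python3 - <<'E'
from h import *
crop('w2',215,0,315,75,8,'w2a');crop('w2',215,70,315,145,8,'w2b')
E
```

```text
(no output)
```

View pics/w2a.png

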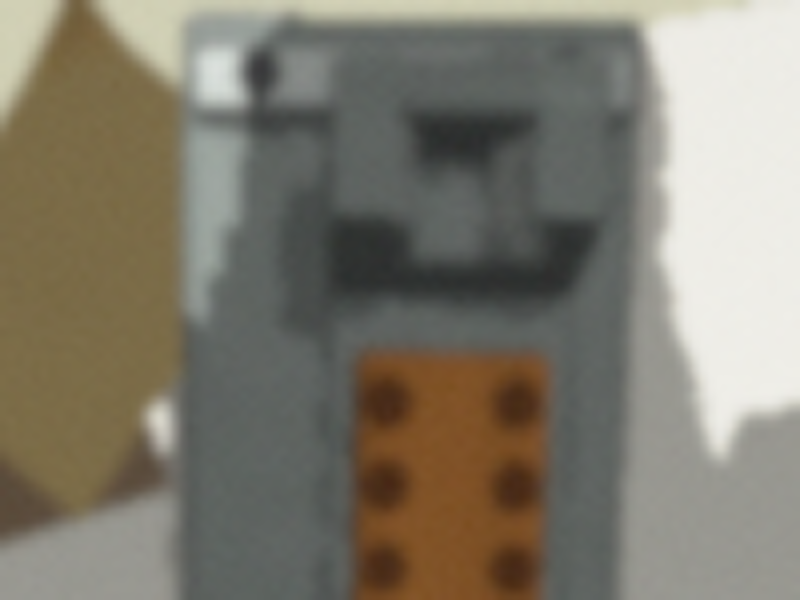

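View pics/w2b.png

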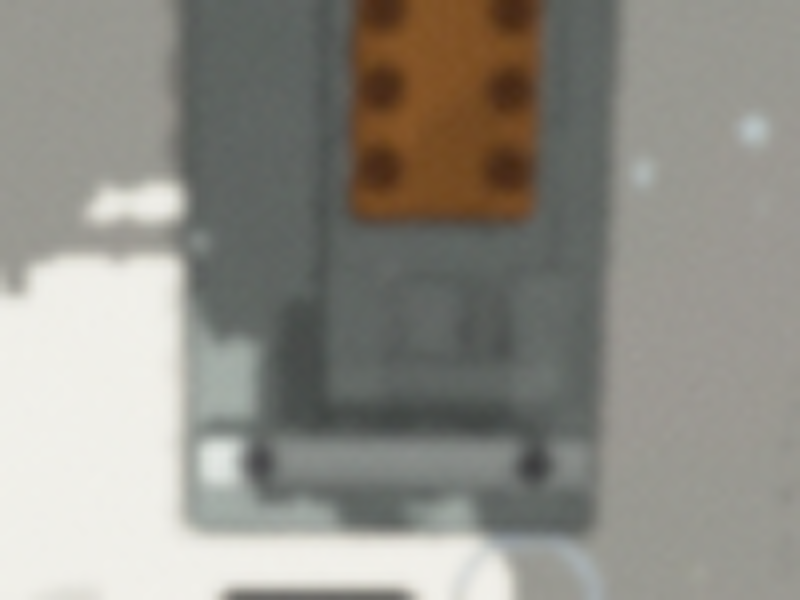

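```bash
python3 - <<'E'
from h import *
A=lambda u,v,z:px2w('w2',215+u/8,v/8,z)
B=lambda u,v,z:px2w('w2',215+u/8,70+v/8,z)
for zt in (.079,.083):
    fL,fR=A(332,222,zt),A(604,222,zt); nL,nR=B(328,272,zt),B(576,272,zt)
    print(zt,[np.linalg.norm(x)*1000 for x in (fL-fR,nL-nR)])
    f=(fL+fR)/2;n=(nL+nR)/2;d=n-f
    print('inner',f,n,'mid',(f+n)/2,np.linalg.norm(d),np.degrees(np.arctan2(d[1],d[0])))
    f=A(472,112,zt); n=B(452,398,zt); d=n-f; print('endwall far / outer near',f,n,np.linalg.norm(d),np.degrees(np.arctan2(d[1],d[0])))
zf=zt-.054
c=[A(187,25,zf),A(643,25,zf),B(596,528,zf),B(186,528,zf)]
print('foot',sum(c)/4)
for i in range(4):
  d=c[(i+1)%4]-c[i];print(np.linalg.norm(d),np.degrees(np.arctan2(d[1],d[0])))
# plate in hand
z=r.sense()['tcp_pos'][2]-.0116+.006
e=px2w('w2',255,145,z);s,c=load('w2');print('ear in tool',np.array(s['ee_rot']).T@(e-s['tcp_pos']))
E
python3 - <<'E'
from h import *
crop('w2',200,130,310,230,7,'w2c')
E
```

```text
0.079 [np.float64(45.73060198675477), np.float64(44.758216025749554)]
inner [ 0.60674367 -0.06920222  0.079     ] [0.59515102 0.02734847 0.079     ] mid [ 0.60094734 -0.02092688  0.079     ] 0.09724415434045779 96.84661551330281
endwall far / outer near [ 0.60849011 -0.0852471   0.079     ] [0.59194632 0.04900926 0.079     ] 0.1352718247663904 97.02487942888871
0.083 [np.float64(45.27674780945893), np.float64(44.31401231031459)]
inner [ 0.60686482 -0.06799372  0.083     ] [0.59538722 0.02759875 0.083     ] mid [ 0.60112602 -0.02019749  0.083     ] 0.09627905299152317 96.84661551330275
endwall far / outer near [ 0.60859393 -0.08387936  0.083     ] [0.59221433 0.04904457 0.083     ] 0.13392931712220005 97.02487942888868
foot [ 0.60855442 -0.01935681  0.029     ]
0.08429422645526684 -172.46987039776369
0.19235579172103123 96.89036822956959
0.08579963366766852 7.4115237259781015
0.19220090813898016 -83.55891206985426
ear in tool [ 0.00067366 -0.05795173  0.00520148]
```

View pics/w2c.png

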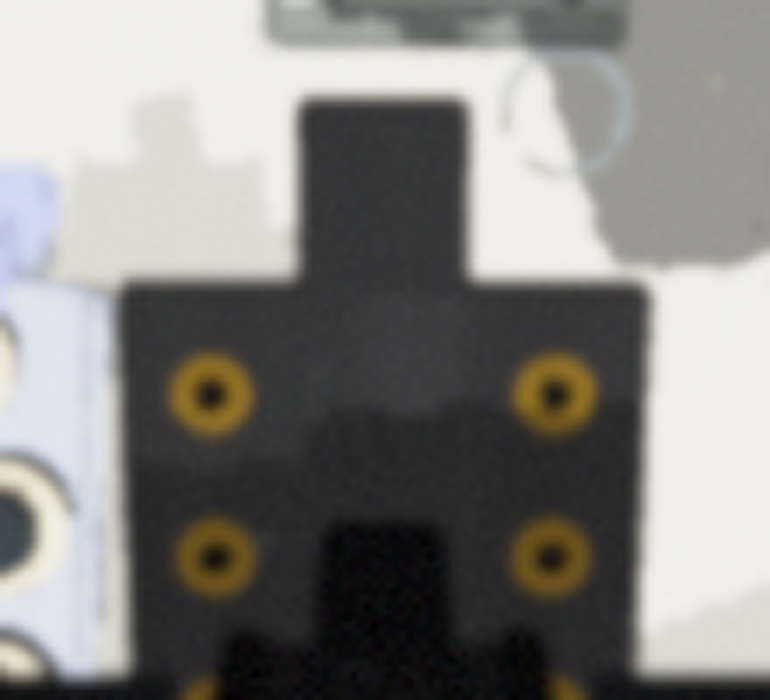

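```bash
python3 - <<'E'
from h import *
go([.602,-.0216,.125],186.9)
E
```

```text
d cm [  2.52 -14.44  19.49] rot [-0.03 -0.2   0.47] after-rot d [  2.46 -14.47  19.47] dist 0.24382072591124013
```

>>> move_arm(series=[[[0, 0, 0, 0, -0.2, 0.47, -1], [0.6, -3.6, 0, 0, 0, 0, -1], [0.6, -3.6, 0, 0, 0, 0, -1], [0.6, -3.6, 0, 0, 0, 0, -1], [0.66, -3.67, 0, 0, 0, 0, -1], [0, 0, 4, 0, 0, 0, -1], [0, 0, 4, 0, 0, 0, -1], [0, 0, 4, 0, 0, 0, -1], [0, 0, 4, 0, 0, 0, -1], [0, 0, 2.5, 0, 0, 0, -1], [0, 0, 1, 0, 0, 0, -1], [0, 0, 0, 0, 0, 0, -1]]])

```text
time_s: 7.62
tcp_pos: [0.6039, -0.0215, 0.1264]
ee_rot: [[-0.993, -0.122, 0.003], [-0.122, 0.993, 0.0], [-0.003, -0.0, -1.0]]
wrist_force: [1.0, -0.4, -1.5]
gripper_width: 0.136
```

```bash
python3 - <<'E'
from h import *
s,c=grab('wrist','w3');print(s['time_s'],s['tcp_pos'],s['wrist_force']); go([.602,-.0216,.125],186.9)
grab('scene','s3');grab('side','d3')
crop('w3',156,60,356,230,4,'w3a');crop('s3',185,120,285,220,6,'s3a');crop('d3',180,140,280,245,6,'d3a')
E
```

```text
7.625 [ 0.60387093 -0.02150055  0.1264071 ] [ 1.02030836 -0.44461141 -1.53213148]
d cm [0.25 0.01 0.24] rot [-0.02  0.29  0.13] after-rot d [0.25 0.01 0.24] dist 0.0034664282720368754
```

View pics/w3a.png

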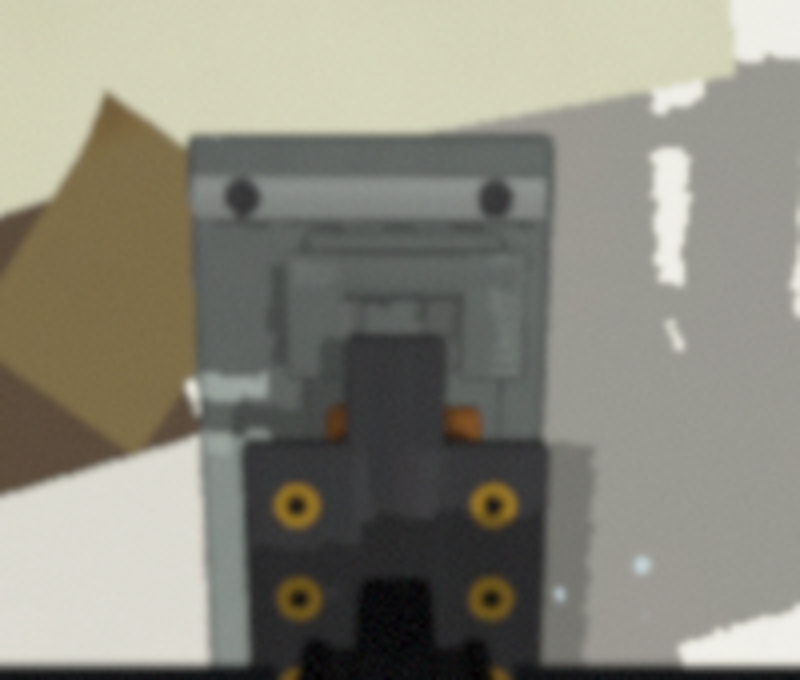

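View pics/s3a.png

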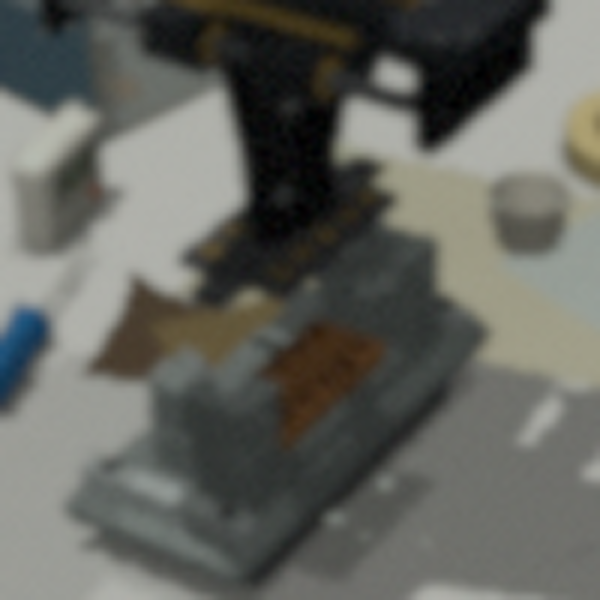

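View pics/d3a.png

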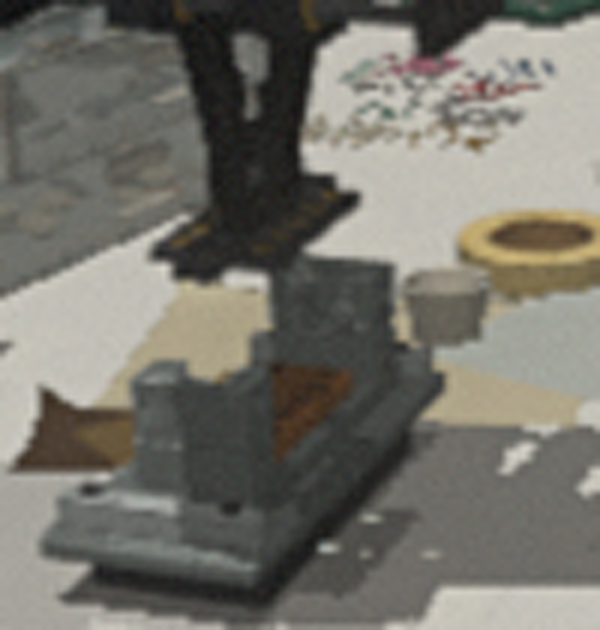

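>>> move_arm(series=[[[0, 0, 0, 0, 0, 0, -1], [0, 0, 0, 0, 0, 0, -1], [0, 0, 0, 0, 0, 0, -1]]])

```text
time_s: 8.15
tcp_pos: [0.6039, -0.0214, 0.1267]
ee_rot: [[-0.992, -0.123, 0.004], [-0.123, 0.992, 0.001], [-0.004, 0.0, -1.0]]
wrist_force: [0.1, -0.2, -2.1]
gripper_width: 0.137
```

```bash
python3 - <<'E'
from h import *
s,c=grab('wrist','w4');print(s['time_s'],s['tcp_pos'],s['wrist_force'],s['moment']); go([.602,-.0216,.125],186.9)
f=lambda u,v,z:px2w('w3',156+u/4,60+v/4,z)
s3,_=load('w3');z=s3['tcp_pos'][2]-.0116+.006
T=lambda P:(np.array(s3['ee_rot']).T@(P-s3['tcp_pos'])*1000).round(2)
print('ear end',T(f(394,336,z)), 'earLR',T(f(345,400,z)),T(f(443,400,z)))
for zt in(.079,.083):
  print('mouth',T(f(345,297,zt)),T(f(463,297,zt)),'pillar',T(f(287,320,zt)),T(f(523,320,zt)),'outeredge',T(f(405,255,zt)))
E
python3 -c "
from h import *
crop('w4',206,110,306,180,8,'w4a')"
```

```text
8.15 [ 0.60386189 -0.02142329  0.12673404] [ 0.08957998 -0.1708777  -2.10504192] [0.01859415 0.11330795 0.03017208]
d cm [0.19 0.01 0.16] rot [-0.    0.22  0.14] after-rot d [0.19 0.   0.16] dist 0.0024771356609746375
ear end [  0.36 -58.53   5.62] earLR [ -7.44 -48.47   5.64] [  8.17 -48.48   5.59]
mouth [ -9.07 -62.33  47.45] [ 13.79 -62.33  47.38] pillar [-20.43 -57.95  47.49] [ 25.55 -57.96  47.34] outeredge [  2.53 -70.2   47.42]
mouth [ -8.9  -62.54  43.45] [ 13.53 -62.54  43.38] pillar [-20.04 -58.24  43.49] [ 25.07 -58.25  43.35] outeredge [  2.48 -70.26  43.42]
```

View pics/w4a.png

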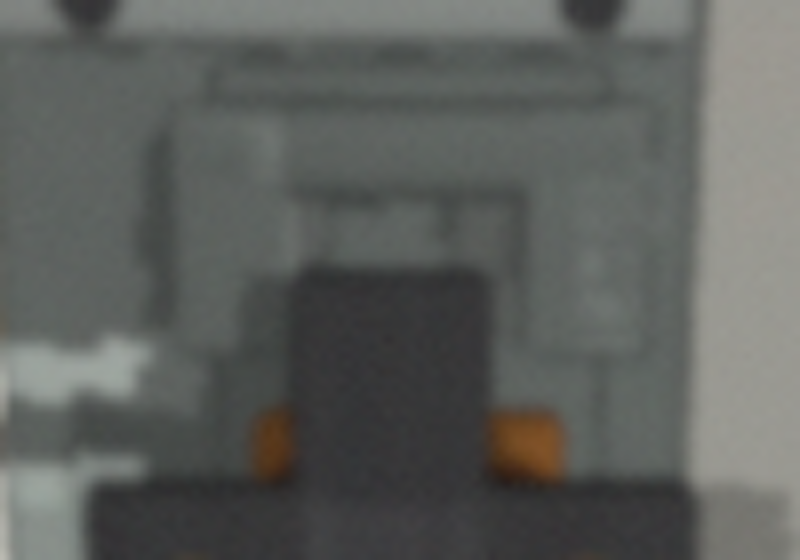

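>>> move_arm(series=[[[0.19, 0, 0.5, 0, 0.2, 0.14, -1], [0, 0, 1, 0, 0, 0, -1], [0, 0, 0.8, 0, 0, 0, -1], [0, 0, 0.4, 0, 0, 0, -1], [0, 0, 0, 0, 0, 0, -1], [0, 0, 0, 0, 0, 0, -1]]])

```text
time_s: 8.95
tcp_pos: [0.6022, -0.0216, 0.0997]
ee_rot: [[-0.993, -0.12, 0.001], [-0.12, 0.993, 0.0], [-0.001, -0.0, -1.0]]
wrist_force: [-0.5, 0.4, -2.4]
gripper_width: 0.132
```

```bash
python3 - <<'E'
from h import *
s,c=grab('wrist','w5');print(s['time_s'],s['tcp_pos'],s['wrist_force'],s['moment']); go([.602,-.0216,.085],186.9)
crop('w5',206,110,306,180,8,'w5a')
E
```

```text
8.95 [ 0.60219262 -0.02163369  0.09969787] [-0.45652738  0.37525201 -2.37987675] [ 0.01946276  0.02162489 -0.02035378]
d cm [0.02 0.   1.48] rot [-0.    0.04  0.01] after-rot d [0.02 0.   1.48] dist 0.014804517648082287
```

View pics/w5a.png

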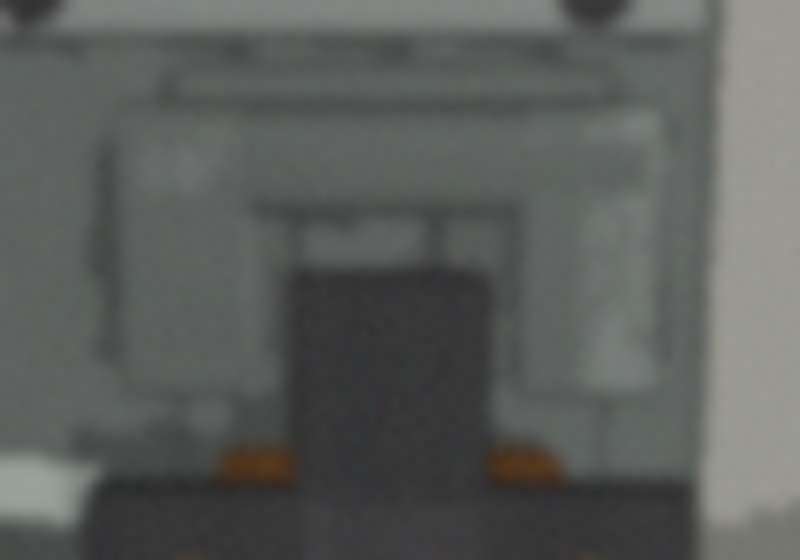

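>>> move_arm(series=[[[-0.03, 0, 0.2, 0, 0, 0, -1], [0, 0, 0.2, 0, 0, 0, -1], [0, 0, 0.2, 0, 0, 0, -1], [0, 0, 0.2, 0, 0, 0, -1], [0, 0, 0, 0, 0, 0, -1], [0, 0, 0, 0, 0, 0, -1]]])

```text
time_s: 9.75
tcp_pos: [0.6023, -0.0216, 0.0915]
ee_rot: [[-0.993, -0.12, 0.0], [-0.12, 0.993, -0.0], [-0.0, -0.0, -1.0]]
wrist_force: [-0.1, 0.3, -1.9]
gripper_width: 0.133
```

>>> move_arm(series=[[[0, 0, 0.15, 0, 0, 0, -1], [0, 0, 0.15, 0, 0, 0, -1], [0, 0, 0.15, 0, 0, 0, -1], [0, 0, 0, 0, 0, 0, -1]]])

```text
time_s: 10.25
tcp_pos: [0.6021, -0.0216, 0.0867]
ee_rot: [[-0.993, -0.12, -0.0], [-0.12, 0.993, -0.0], [0.0, -0.0, -1.0]]
wrist_force: [-0.3, 0.5, -1.8]
gripper_width: 0.133
```

```bash
python3 - <<'E'
from h import *
s,c=grab('wrist','w6');print(s['time_s'],s['tcp_pos'],s['wrist_force'],s['moment'])
crop('w6',206,110,306,180,8,'w6a')
grab('side','d6');crop('d6',180,140,280,245,6,'d6a')
E
```

```text
10.25 [ 0.60209888 -0.02162909  0.08674102] [-0.27477263  0.53905919 -1.83693243] [ 0.0473607   0.08390851 -0.01781035]
```

View pics/w6a.png

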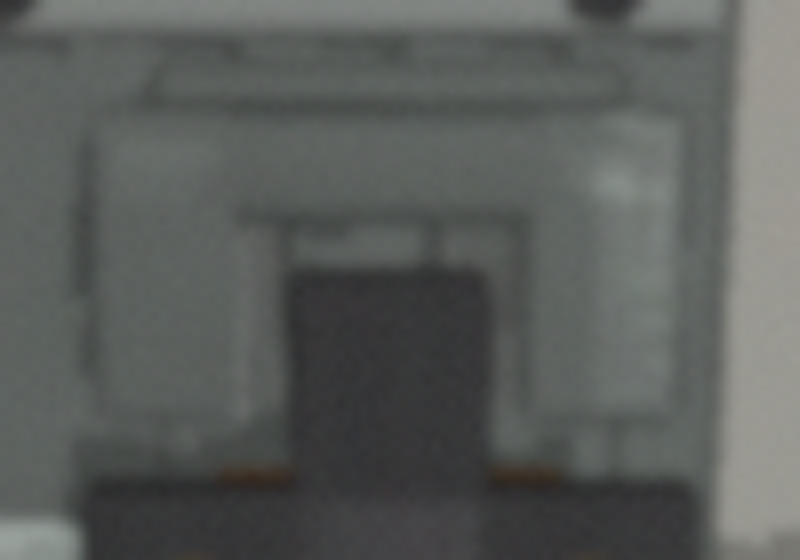

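View pics/d6a.png

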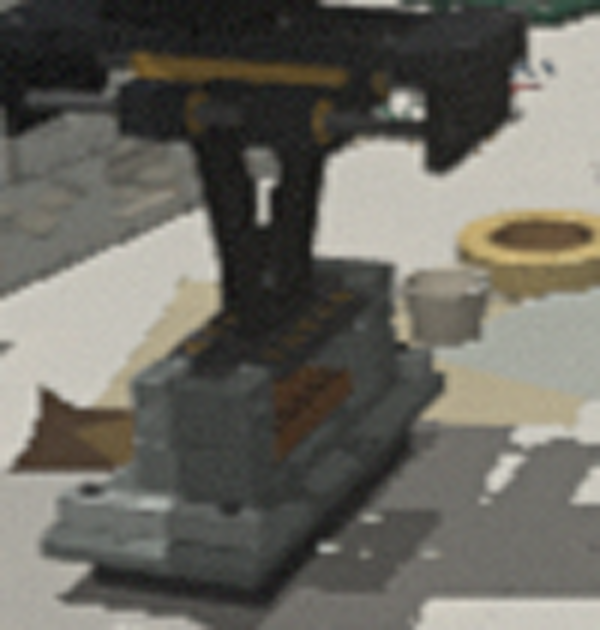

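>>> move_arm(series=[[[-0.03, 0, 0.15, 0, 0, 0, -1], [0, 0, 0.15, 0, 0, 0, -1], [0, 0, 0.1, 0, 0, 0, -1], [0, 0, 0, 0, 0, 0, -1]]])

```text
time_s: 10.85
tcp_pos: [0.6028, -0.0216, 0.0836]
ee_rot: [[-0.993, -0.12, 0.001], [-0.12, 0.993, -0.0], [-0.001, -0.0, -1.0]]
wrist_force: [-1.0, -0.7, 1.6]
gripper_width: 0.138
```

>>> move_arm(series=[[[0, 0, 0.1, 0, 0, 0, -1], [0, 0, 0.1, 0, 0, 0, -1], [0, 0, 0, 0, 0, 0, -1]]])

```text
time_s: 11.22
tcp_pos: [0.6029, -0.0217, 0.0826]
ee_rot: [[-0.993, -0.121, 0.001], [-0.121, 0.993, -0.0], [-0.001, -0.001, -1.0]]
wrist_force: [-3.5, -0.5, 8.2]
gripper_width: 0.133
```

>>> move_arm(series=[[[0.04, 0, 0, 0, 0, 0, -1], [0.03, 0, 0, 0, 0, 0, -1], [0, 0, 0, 0, 0, 0, -1]]])

```text
time_s: 11.6
tcp_pos: [0.6029, -0.0217, 0.0826]
ee_rot: [[-0.993, -0.121, 0.003], [-0.121, 0.993, -0.0], [-0.003, -0.0, -1.0]]
wrist_force: [-0.9, 1.3, 5.9]
gripper_width: 0.135
```

```bash
python3 - <<'E'
from h import *
s,c=grab('wrist','w7');print(s['time_s'],s['tcp_pos'],s['wrist_force'],s['moment'])
crop('w7',206,110,306,180,8,'w7a')
E
```

```text
11.6 [ 0.60285748 -0.02167191  0.08264244] [-0.85579921  1.32147522  5.94884877] [ 0.07375793  0.58761009 -0.11846248]
```

View pics/w7a.png

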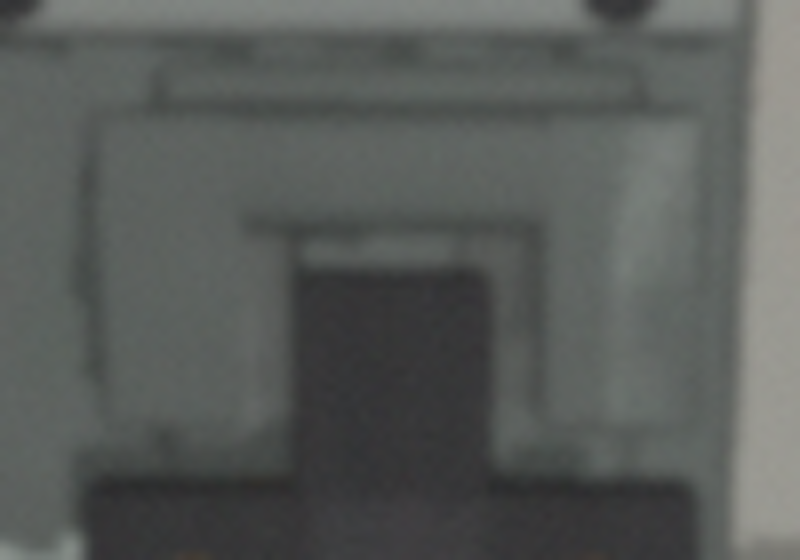

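>>> move_arm(series=[[[0, 0, 0.07, 0, 0, 0, -1], [0, 0, 0.07, 0, 0, 0, -1], [0, 0, 0, 0, 0, 0, -1]]])

```text
time_s: 12.02
tcp_pos: [0.6029, -0.0218, 0.0819]
ee_rot: [[-0.993, -0.121, 0.003], [-0.121, 0.993, -0.0], [-0.003, -0.001, -1.0]]
wrist_force: [-2.3, -0.2, 9.9]
gripper_width: 0.135
```

>>> move_arm(series=[[[0.04, 0, 0.05, 0, 0, 0, -1], [0, 0, 0.05, 0, 0, 0, -1], [0, 0, 0, 0, 0, 0, -1]]])

```text
time_s: 12.4
tcp_pos: [0.6029, -0.0218, 0.0813]
ee_rot: [[-0.993, -0.121, 0.004], [-0.121, 0.993, -0.0], [-0.004, -0.001, -1.0]]
wrist_force: [-3.6, 0.7, 11.0]
gripper_width: 0.136
```

```bash
python3 - <<'E'
from h import *
s=r.sense();print(s['time_s'],s['tcp_pos'],s['wrist_force'],s['moment'])
E
```

```text
12.4 [ 0.6028741  -0.02176985  0.08133144] [-3.60800509  0.73464849 10.97194817] [ 0.08863877  0.98588102 -0.14163609]
```

>>> move_arm(series=[[[0, 0, -0.2, 0, 0, 0, -1], [0.06, 0, 0, 0, 0.2, 0, -1], [0, 0, 0, 0, 0, 0, -1]]])

```text
time_s: 12.78
tcp_pos: [0.6027, -0.0217, 0.0815]
ee_rot: [[-0.993, -0.121, 0.001], [-0.121, 0.993, -0.0], [-0.001, -0.0, -1.0]]
wrist_force: [3.7, -0.5, 3.5]
gripper_width: 0.134
```

```bash
python3 - <<'E'
from h import *
s=r.sense();print(s['time_s'],s['tcp_pos'],s['wrist_force'],s['moment']);go([.602,-.0216,.085],186.9)
E
```

```text
12.775 [ 0.60273699 -0.02169113  0.08147359] [ 3.67621761 -0.46446678  3.54796712] [-0.31963832 -0.99897332 -0.08310024]
d cm [ 0.07  0.02 -0.35] rot [-0.03  0.03  0.04] after-rot d [ 0.07  0.02 -0.35] dist 0.0036037510103776355
```

>>> move_arm(series=[[[0, 0, 0.1, 0, 0, 0, -1], [0, 0, 0.1, 0, 0, 0, -1], [0, 0, 0, 0, 0, 0, -1]]])

```text
time_s: 13.15
tcp_pos: [0.6028, -0.0216, 0.0804]
ee_rot: [[-0.993, -0.121, 0.001], [-0.121, 0.993, -0.0], [-0.001, -0.001, -1.0]]
wrist_force: [2.8, -0.4, 8.9]
gripper_width: 0.134
```

```bash
python3 - <<'E'
from h import *
s=r.sense();print(s['time_s'],s['tcp_pos'],s['wrist_force'],s['moment'])
E
```

```text
13.15 [ 0.6028009  -0.02164257  0.08044336] [ 2.77838458 -0.43783088  8.93334833] [-0.2123808  -0.57729419 -0.0990355 ]
```

Descending with moderate force; continue.

>>> move_arm(series=[[[0, 0, 0.1, 0, 0, 0, -1], [0, 0, 0.1, 0, 0, 0, -1], [0, 0, 0, 0, 0, 0, -1]]])

```text
time_s: 13.52
tcp_pos: [0.6026, -0.0214, 0.0772]
ee_rot: [[-0.993, -0.121, 0.001], [-0.121, 0.993, 0.0], [-0.001, 0.0, -1.0]]
wrist_force: [4.4, 0.8, 1.6]
gripper_width: 0.134
```

>>> move_arm(series=[[[0, 0, 0.1, 0, 0, 0, -1], [0, 0, 0.1, 0, 0, 0, -1], [0, 0, 0.1, 0, 0, 0, -1], [0, 0, 0, 0, 0, 0, -1]]])

```text
time_s: 14.02
tcp_pos: [0.6026, -0.0212, 0.0735]
ee_rot: [[-0.993, -0.121, 0.0], [-0.121, 0.993, 0.0], [-0.0, 0.0, -1.0]]
wrist_force: [6.4, 0.4, 0.5]
gripper_width: 0.136
```

>>> move_arm(series=[[[0, 0, 0.1, 0, 0, 0, -1], [0, 0, 0.1, 0, 0, 0, -1], [0, 0, 0, 0, 0, 0, -1]]])

```text
time_s: 14.4
tcp_pos: [0.6011, -0.0213, 0.0708]
ee_rot: [[-0.993, -0.12, -0.003], [-0.12, 0.993, 0.0], [0.003, 0.001, -1.0]]
wrist_force: [4.9, 1.4, -3.0]
gripper_width: 0.136
```

>>> move_arm(series=[[[-0.05, 0, 0, 0, 0, 0, -1], [-0.04, 0, 0.05, 0, 0, 0, -1], [0, 0, 0.05, 0, 0, 0, -1], [0, 0, 0, 0, 0, 0, -1]]])

```text
time_s: 14.9
tcp_pos: [0.6012, -0.0213, 0.0708]
ee_rot: [[-0.993, -0.12, -0.004], [-0.12, 0.993, -0.0], [0.004, 0.0, -1.0]]
wrist_force: [0.1, 4.6, 3.0]
gripper_width: 0.134
```

```bash
python3 - <<'E'
from h import *
s,c=grab('wrist','w8');print(s['time_s'],s['tcp_pos'],s['wrist_force'],s['moment']);go([.6025,-.0216,.07],186.9)
crop('w8',206,110,306,180,8,'w8a');grab('side','d8');crop('d8',180,140,280,245,6,'d8a')
E
```

```text
14.9 [ 0.6012276  -0.0213244   0.07080636] [0.11302995 4.63681395 3.02908874] [ 1.46500852 -0.26387167  0.03772077]
d cm [-0.12 -0.04  0.08] rot [ 0.03 -0.24  0.  ] after-rot d [-0.12 -0.04  0.08] dist 0.0015403687963058727
```

View pics/w8a.png

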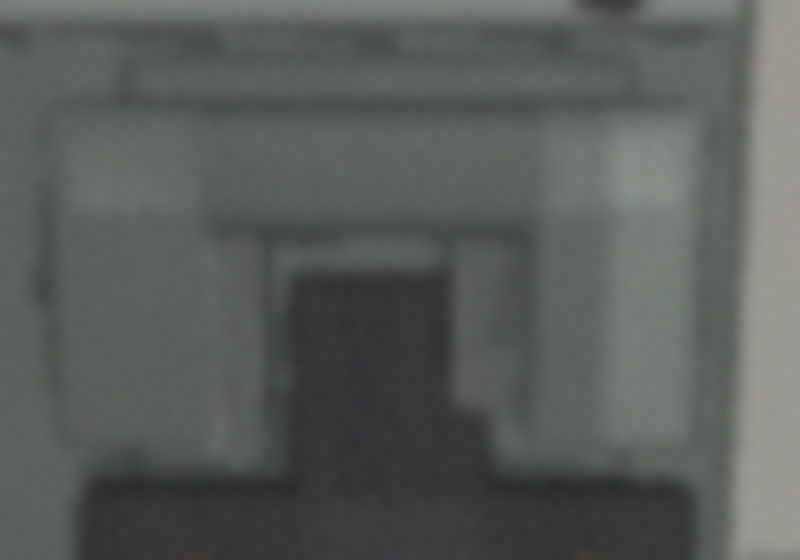

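View pics/d8a.png

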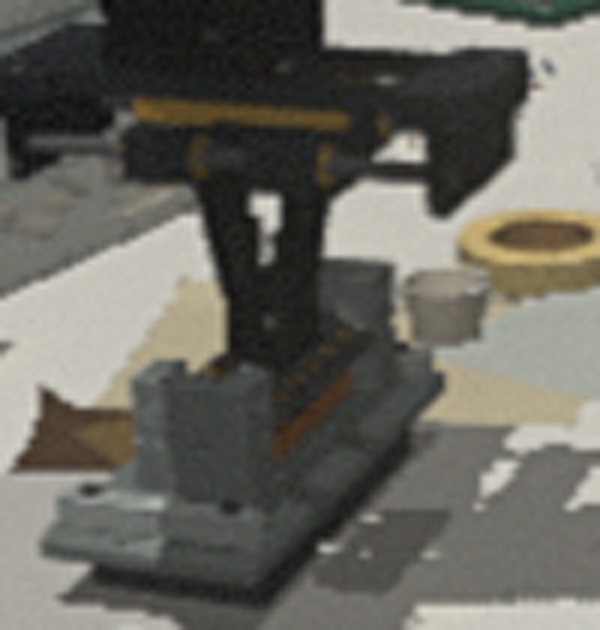

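>>> move_arm(series=[[[0, 0, 0.08, 0, 0, 0, -1], [0, 0, 0.07, 0, 0, 0, -1], [0, 0, 0, 0, 0, 0, -1]]])

```text
time_s: 15.38
tcp_pos: [0.6013, -0.0213, 0.0708]
ee_rot: [[-0.993, -0.121, -0.004], [-0.121, 0.993, -0.0], [0.004, 0.0, -1.0]]
wrist_force: [-2.0, 6.3, 10.7]
gripper_width: 0.134
```

```bash
python3 - <<'E'
from h import *
s=r.sense();print(s['time_s'],s['tcp_pos'],s['wrist_force'],s['moment']);go([.6025,-.0216,.07],186.9)
E
```

```text
15.375 [ 0.60125536 -0.02134156  0.07076701] [-2.02677704  6.34536309 10.71161133] [1.77823076 0.64393314 0.03170153]
d cm [-0.12 -0.04  0.08] rot [ 0.01 -0.22  0.03] after-rot d [-0.12 -0.04  0.08] dist 0.0014846618183046625
```

>>> move_arm(series=[[[0, 0.04, 0.03, 0, -0.2, 0, -1], [0, 0, 0.03, 0, 0, 0, -1], [0, 0, 0, 0, 0, 0, -1]]])

```text
time_s: 15.75
tcp_pos: [0.6012, -0.0213, 0.0708]
ee_rot: [[-0.993, -0.121, -0.0], [-0.121, 0.993, -0.001], [0.0, -0.0, -1.0]]
wrist_force: [-3.0, 5.5, 12.8]
gripper_width: 0.135
```

```bash
python3 - <<'E'
from h import *
s,c=grab('scene','s9');print(s['time_s'],s['tcp_pos'],s['wrist_force'],s['moment']);go([.6025,-.0216,.07],186.9)
grab('side','d9');crop('s9',185,130,285,220,8,'s9a');crop('d9',190,150,270,220,9,'d9a')
E
```

```text
15.75 [ 0.60123437 -0.02134475  0.07076342] [-2.98524095  5.5457331  12.81993957] [ 1.47062706e+00  9.65854499e-01 -3.77854251e-04]
d cm [-0.12 -0.04  0.07] rot [-0.03 -0.02  0.04] after-rot d [-0.12 -0.04  0.07] dist 0.0015007299857288535
```

View pics/s9a.png

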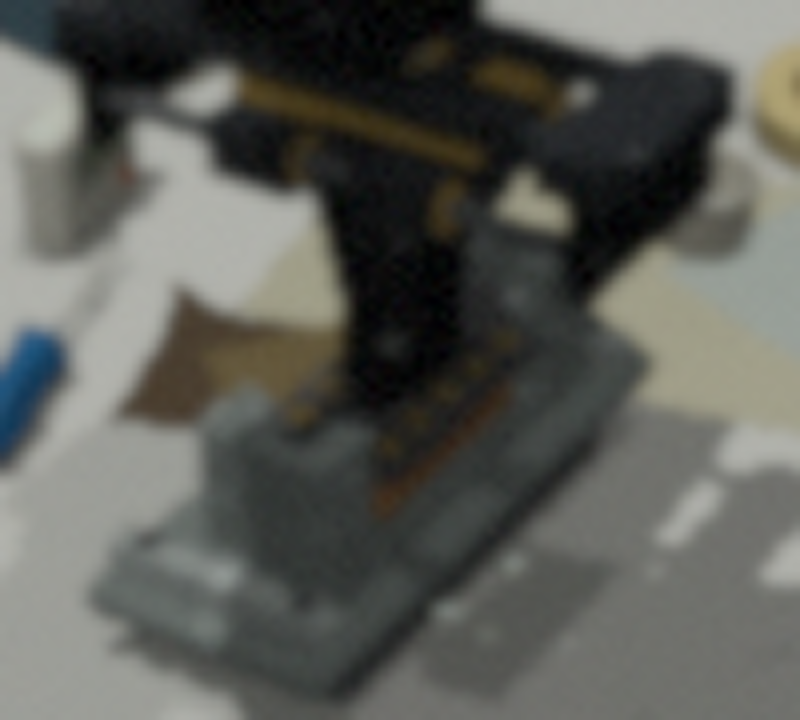

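View pics/d9a.png

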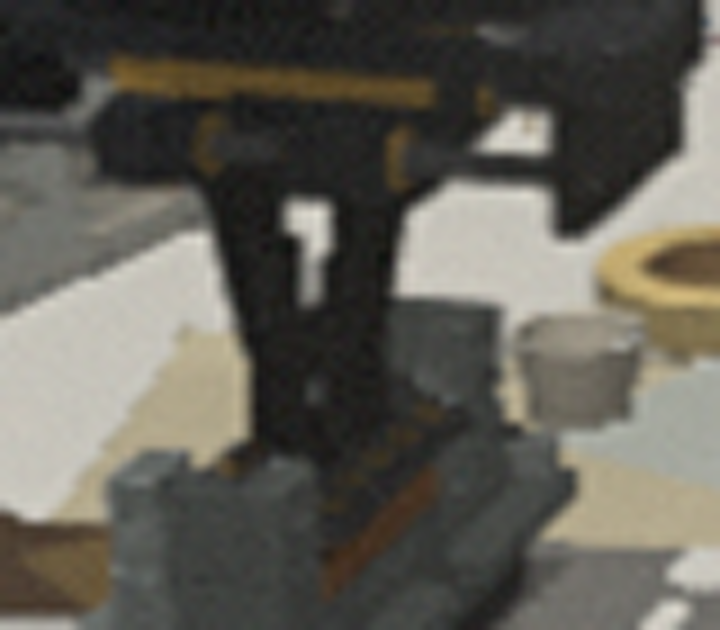

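>>> move_arm(series=[[[0, 0, -0.15, 0, 0, 0, -1], [0, 0, -0.1, 0, 0, 0, -1], [0, 0, 0, 0, 0, 0, -0.4], [0, 0, 0, 0, 0, 0, 0], [0, 0, 0, 0, 0, 0, 0.2], [0, 0, 0, 0, 0, 0, 0.2]]])

```text
time_s: 16.6
tcp_pos: [0.6013, -0.0216, 0.0706]
ee_rot: [[-0.993, -0.12, -0.001], [-0.12, 0.993, -0.0], [0.001, -0.0, -1.0]]
wrist_force: [-0.5, -0.9, 0.3]
gripper_width: 0.508
```

```bash
python3 - <<'E'
from h import *
s,c=grab('wrist','w10');print(s['time_s'],s['tcp_pos'],s['wrist_force'],s['gripper_width'])
crop('w10',156,90,356,230,4,'w10a')
E
```

```text
16.6 [ 0.60127639 -0.02158109  0.07063685] [-0.49941549 -0.86411107  0.25209321] 0.5079573099779652
```

View pics/w10a.png

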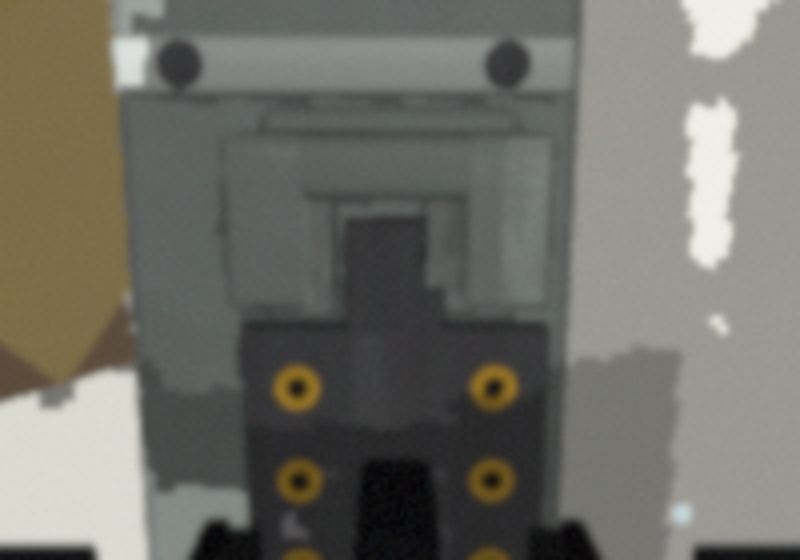

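Released; the plate stays seated with the leaf over its ear. Retreating straight up.

>>> move_arm(series=[[[0, 0, -0.5, 0, 0, 0, 0.2], [0, 0, -1.5, 0, 0, 0, 0.2], [0, 0, -3, 0, 0, 0, 0.2], [0, 0, -4, 0, 0, 0, 0.2], [0, 2, -4, 0, 0, 0, 0.2], [0, 3, -3, 0, 0, 0, 0.2], [0, 4, -2, 0, 0, 0, 0.2], [0, 4, 0, 0, 0, 0, 0.2], [0, 0, 0, 0, 0, 0, 0.2]]])

```text
time_s: 17.77
tcp_pos: [0.5858, 0.1101, 0.2526]
ee_rot: [[-0.992, -0.124, 0.002], [-0.124, 0.992, 0.001], [-0.002, 0.001, -1.0]]
wrist_force: [-0.6, -1.0, -1.5]
gripper_width: 0.596
```

```bash
python3 - <<'E'
from h import *
s,c=grab('wrist','w11');print(s['time_s'],s['tcp_pos'],s['wrist_force'])
grab('scene','s11');grab('side','d11')
crop('w11',200,0,330,190,3.15,'x');crop('w11',196,20,326,150,5,'w11a');crop('s11',185,140,285,220,8,'s11a');crop('d11',190,160,270,230,9,'d11a')
E
```

```text
17.775 [0.58578429 0.11006169 0.25257451] [-0.60294361 -0.98142081 -1.48297878]
```

View pics/w11a.png

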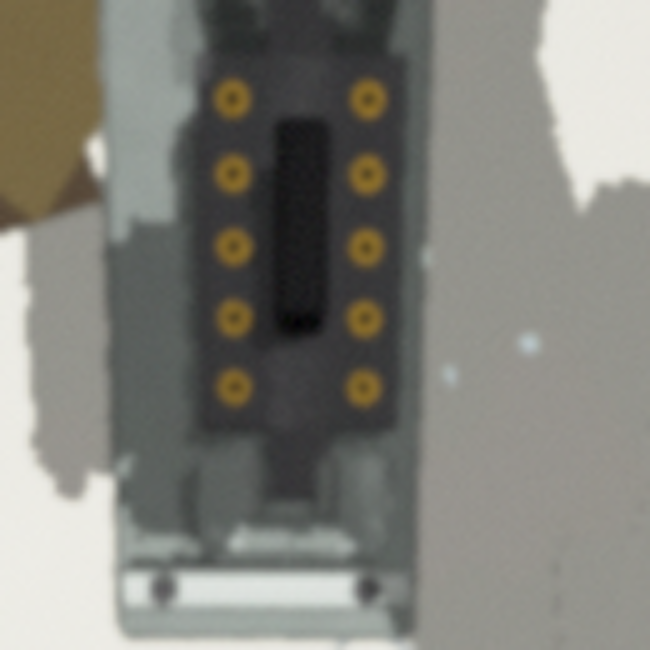

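View pics/s11a.png

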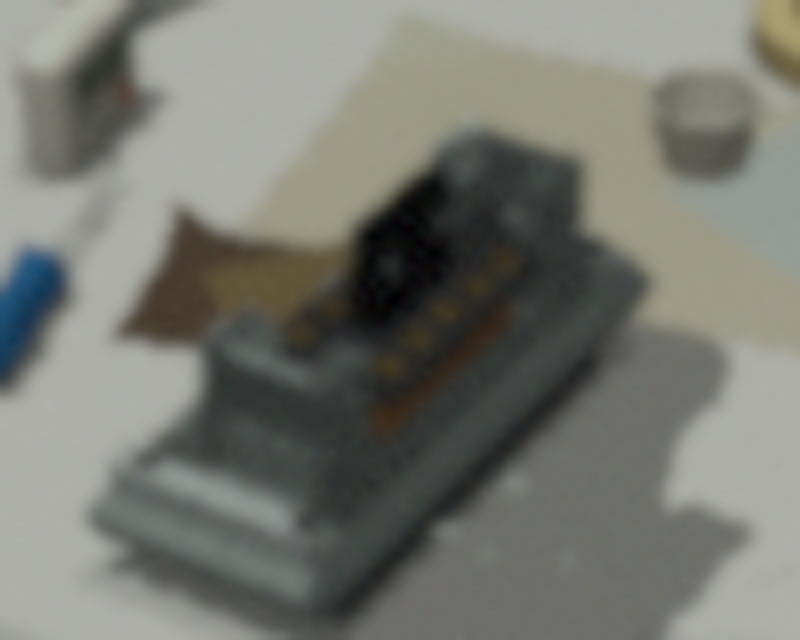

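View pics/d11a.png

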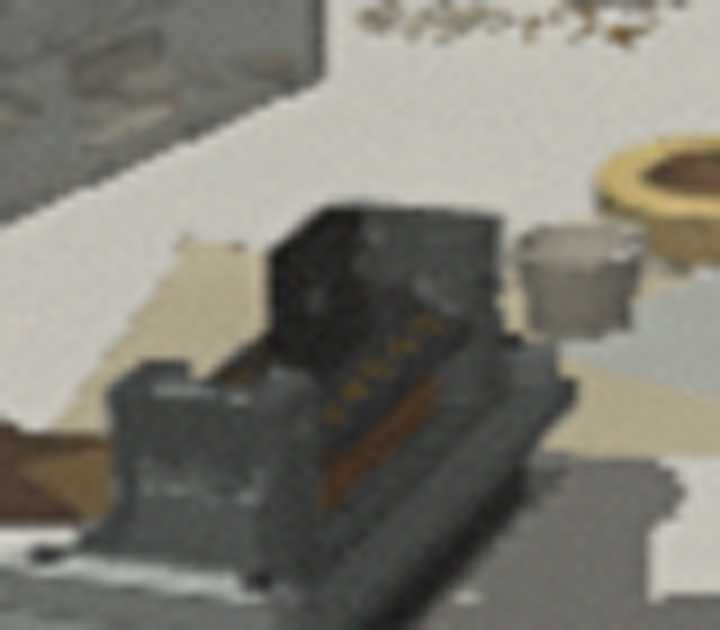

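```bash
python3 - <<'E'
from h import *
crop('w11',230,100,275,134,17,'w11b');crop('w11',226,5,286,50,13,'w11c')
E
```

```text
(no output)
```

View pics/w11b.png

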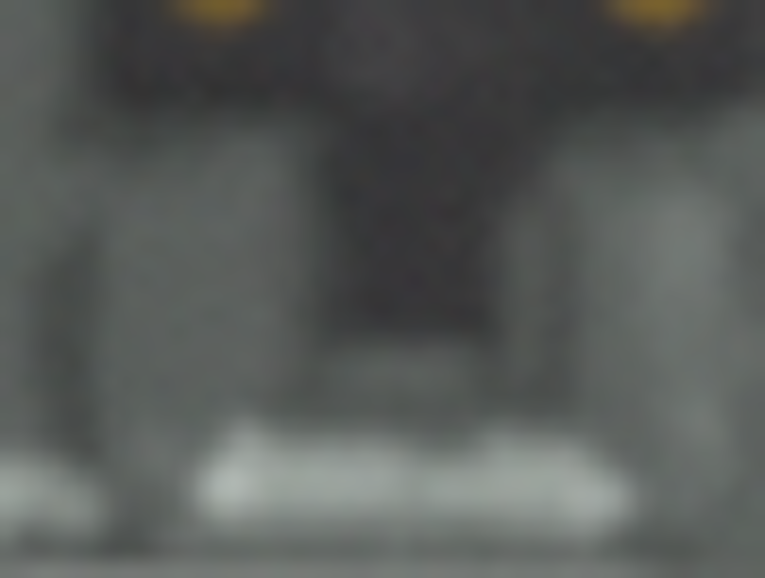

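View pics/w11c.png

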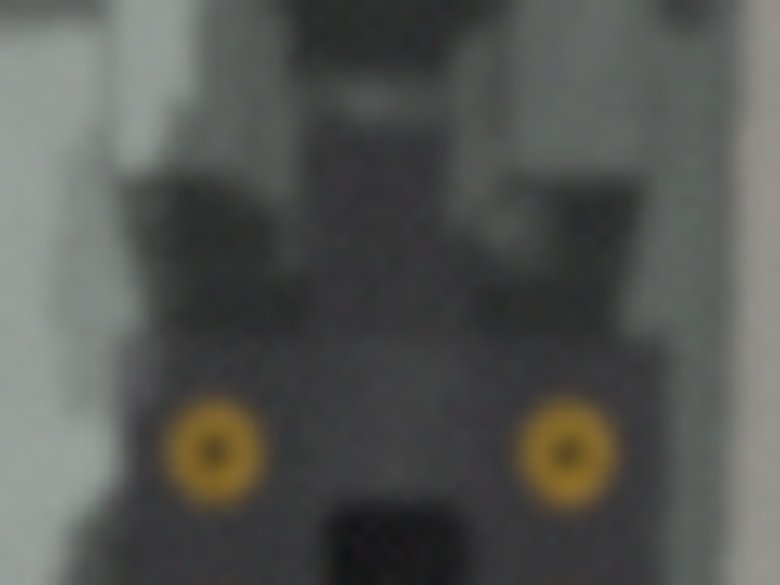

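```bash
python3 - <<'E'
from h import *
print(r.finish_job())
E
```

```text
the job is handed in; nothing more can be done
None
```

I fitted the dark eared plate into the jig's clip slots, pressed it home with about 15 N, let go and backed away. The job was handed in at about 18 s; the hand-in gave no verdict.

- **Insertion:** The ears first caught on the +x cheek slope at about 13 N. I eased off, moved a little towards −x, and they then slid past the clips.
- **Seating:** It reached a hard stop at TCP z = 0.0708 m, with the tool level and the vertical load centred between the two seats.
- **Last pictures:** After letting go, both ears sit under their leaves in the wrist picture. The plate looks level in the scene and side views, and the gripper is clear.
- **Not fully explained:**
  - A 5–6 N sideways force along y built up while pressing; I took it for friction, and it went away on release.
  - A small gap, about 1–2 mm, showed at the far ear on the cheek side; I did not check it again at the end.
  - That the plate is flat on both seats is judged from the hard stop, the centred load and the pictures, not from a precise height measurement.
- **Other things:** I did not touch the plain plate, the green one, the jar, the cup or the bottle.

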